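# Roll the tipped jar back onto its strip

## Task

One amber jar lies on its side on the floor of the pull-out, away from the blue strip where it is kept. Roll it there by pushing along the top of it with the fingertips until it has stopped centred on the blue strip and lined up with it; do not push it from the side, grip it or lift it, and do not disturb the standing jars, cup, funnel or spoon. Finish with the hand clear.

Things in the scene. Friction and masses are not known exactly. Their poses are not given: they have to be found in the camera images.
- lying_jar: Amber jar lying on its side. Barrel 72 mm diameter, 100 mm long; neck and cap (62 mm wide) 22 mm more at the +x end. Origin: on its axis, mid-barrel, 36 mm above the liner; barrel top 86 mm above the work surface. x axis along the jar to the cap; y, z turn as it rolls. 0.2-0.45 kg. It goes half as far as a finger rolling it by its top, so use several short strokes; left after a slow push it coasts only a few mm.
- strip: Flat blue strip on the liner, 200 mm long (x axis, parallel to the jar within 0.06 rad), 36 mm wide (y axis), flush: nothing there stops the jar. Origin: its centre, on the liner. At the start the jar lies 90 to 170 mm from it along its y axis, on the +y or -y side; lengthwise they are already within 25 mm of each other.
- pullout: Grey melamine pull-out, fixed. Floor 360 mm (x) by 670 mm (y); dark liner 14 mm above the work surface. Origin: centre of its underside. End panels 140 mm high at +y, 110 mm at -y; steel rail 64 mm high along +x edge, lip 22 mm high along -x edge. A frosted bin about 170 mm high leans by the +y panel, from y = +190 mm on.
- jar_a: standing amber jar, 72 mm diameter, 122 mm high with its steel cap; leave it alone. Origin: centre of its underside.
- jar_b: standing amber jar, 72 mm diameter, 122 mm high with its steel cap; leave it alone. Origin: centre of its underside.
- jar_c: standing amber jar, 72 mm diameter, 122 mm high with its steel cap; leave it alone. Origin: centre of its underside.
- cup: blue enamel measuring cup standing upright, 74 mm diameter, 70 mm high, side handle reaching 32 mm out from its wall; leave it alone. Origin: centre of its underside.
- funnel: stainless steel funnel lying on its side, 90 mm mouth, about 130 mm long and up to 88 mm high; leave it alone. Origin: on the floor under its middle.
- spoon: spoon lying along the near edge of the pull-out, 150 mm long; leave it alone. Origin: on the floor under it.
Things that resemble listed ones, but are neither listed nor needed, are in the scene too. What is shaped like the lying_jar but green, purple or yellow is not meant.

How it is judged (in metres and radians):
On the way:
1. the jar has turned over (rolled, not slid) by more than about 110 degrees (angle between lying_jar's own z axis and vertical above 1.9 rad), for 0.05 s.
At the end, for the whole second after the job is handed in: The jar lies at rest on its side with its middle line above the strip (within 18 mm of the strip's centre line), parallel to it within 0.2 rad, and lengthwise within 50 mm of the strip's centre (y of lying_jar in the frame of strip between -0.018 and 0.018 m and x of lying_jar in the frame of strip between -0.05 and 0.05 m and angle between the x axis of lying_jar and the x axis of strip, either way round below 0.2 rad and height (world z) of lying_jar between 0.044 and 0.056 m and linear speed of lying_jar below 0.01 m/s and angular speed of lying_jar below 0.2 rad/s); the robot touches nothing.
It fails at once if the jar is lifted (more than 10 mm off the liner) (height (world z) of lying_jar above 0.06 m).
It fails at once if the jar is pushed from its side or gripped: fingers touch it while the grasp point is lower than the top of the jar (contact force between the fingers and lying_jar above 0.3 N and height (world z) of the grasp point below 0.086 m).
It fails at once if a standing jar, the cup, the funnel or the spoon is moved more than 15 mm (distance of any of jar_a, jar_b, jar_c, cup, funnel, spoon from where it was at the start of the episode above 0.015 m).
It also fails if it takes over 56 s, if anything falls off the work surface, if the arm or the gripper's body presses on something with over 40 N, if the wrist force passes 120 N, or if a joint passes its speed limit or range.

## Robot

A 6-joint arm with a two-finger parallel gripper is mounted at the origin on the work surface. World frame = base frame: x ahead of the robot, y to its left, z up, the work surface at z = 0. Lengths are in mm, angles in rad, forces in N, time in s.
With the tool pointing down it reaches from about 400 to 925 mm from the base axis. Payload 12.5 kg.
Tool frame: the origin (TCP) lies on the centre line of the jaws, within the pads' length; the fingertips stand 19 mm ahead of it and the grasp point (between the pads) is the TCP; z points along the fingers, y is the line along which they close (so a half turn about z gives the same grasp; the last joint's range is limited). The gripper opens to 95 mm and grips with 3 to 60 N. Pads are 20 mm wide; open, the fingers measure 119 mm over their backs; the gripper's body (75 mm by 180 mm) begins 59 mm behind the grasp point.
Start: joints at [1.178, 0.491, 1.559, -0, 1.092, -0.106], TCP at [176.785, 599.493, 233.661] pointing down, gripper open.
Joint ranges: [-3.1, 3.1], [-0.84, 2.19], [0.05, 2.79], [-1.13, 4.28], [0.06, 2.93], [-2.69, 2.69]. Speed limits (rad/s): [2.22, 2.22, 2.79, 3.14, 3.14, 3.14].

## Interface

Orientations are given as [roll, pitch, yaw] about the fixed x, y, z axes, in that order (R = Rz(yaw) Ry(pitch) Rx(roll)).
In Python, from cell import state, read_camera, job_done gives the robot as it stands.
- The arm moves only by the tool arm_command, never from a script. Its argument "deltas" is a list of rows, each an object of numbers: "dx", "dy", "dz": the shift along the world's x, y, z in m; "yaw": the turn about the world's z in degrees. In form: [{"dx": .., "dy": .., "dz": .., "yaw": ..}, ...]. A call has 1 to 20 rows; each row shifts and turns the commanded pose from where the row before left it; what a row does not reach is not made up. A row lasts 1/10 s, in which the tool goes at most 50 mm and 8.59 degrees, less where a joint would pass 70% of its speed; a pose out of reach is approached as far as the arm can. A call with a gripper value outside its range is refused whole. "gripper" is the finger opening in m, from 0 to 0.0951, set as the call begins (left out, the last holds). The fingers move at their own pace and stop on an object; the grip force is fixed at half the most. Time passes only in rows, so rows that do not move let the fingers close. It gives the time, the measured TCP pose, the force, the opening and the grip force at its end, in the units of the state.
- state(): the state, without advancing time (a new reading comes with each control period).
- read_camera(name): name is "scene" or "top" or "wrist"; returns a dict with "color" (420x560x3 uint8, red, green, blue), "range_z" (420x560 float32, mm along the optical axis (not along the pixel's ray), 0 where there is no reading), "fx", "fy", "cx", "cy" (pixels), "extrinsics" (4x4, takes a point from camera to world coordinates). Camera axes: x right, y up, looking along -z (the intrinsics and any distortion apply to the point x, -y, -z); pixel columns grow to the right and rows downward; lengths in mm; the calibration is good to about 2 mm. The wrist camera is an equidistant fisheye: a pixel r from the principal point sees the ray r / f radians off the axis. A picture is of the moment at which its call begins.
- job_done(): hands the job in; it is judged then, once.
The state is a dict: "t": time; "joints": joint angles; "qvel": joint speeds; "tau": joint torques, N m; "eef_pos": TCP position; "tcp_rot": TCP orientation; "ft_force": force on the tool from outside, world axes, zero at the start; "moment": the same for the moment, N m; "opening": opening from 0.0 (shut) to 1.0 (fully open); "grip_force": force on a finger pad.
Only numpy, scipy, OpenCV 4.12 (cv2) and the standard library are available. Lean on these libraries where they do the work, as an engineer would, in place of code of your own. Each camera call takes 0.05 s, during which the arm holds its last target. There are 200 camera calls.

## Working session

There is one attempt and no reset: what is moved stays moved. The work goes in short steps, Python scripts to look and compute and a tool call to move; the robot and the scene stay as the last step left them, time stands still between calls to the robot, and variables do not carry over. Pictures are saved under pics/ and viewed, at most 10 in all, crops included, and the job is handed in when it is done.

Besides the shell and the picture viewer there is one more tool, called after "Call:" as name(argument=value, ...), one argument or row to a line, values as JSON. arm_command: Moves the arm, as the interface text tells. Its arguments: {"type":"object","properties":{"deltas":{"type":"array"},"gripper":{"type":"number"}},"required":["deltas"]}

```bash
mkdir -p pics; cat > h.py <<'E'
import numpy as np, cv2
from cell import state, read_camera, job_done
def save(c,n): cv2.imwrite(f'pics/{n}.png',cv2.cvtColor(c['color'],cv2.COLOR_RGB2BGR))
def pts(c):
    z=c['range_z'].astype(float); h,w=z.shape
    u,v=np.meshgrid(np.arange(w),np.arange(h))
    P=np.stack([(u-c['cx'])/c['fx']*z,-(v-c['cy'])/c['fy']*z,-z,np.ones_like(z)],-1)
    W=(P@c['extrinsics'].T)[...,:3]; W[z==0]=np.nan; return W
E
python3 - <<'E'
from h import *
for n in('scene','top'):
    c=read_camera(n); save(c,n+'0'); np.save(n+'0.npy',pts(c)); print(c['extrinsics'].round(2).tolist(),c['fx'])
print(state())
E
```

```text
[[-0.88, -0.34, 0.34, 933.16], [0.48, -0.6, 0.64, 904.96], [-0.01, 0.72, 0.69, 946.48], [0.0, 0.0, 0.0, 1.0]] 428.91347661578266
[[-0.02, 0.98, -0.19, 205.7], [-1.0, -0.03, -0.01, 109.58], [-0.01, 0.19, 0.98, 1525.07], [0.0, 0.0, 0.0, 1.0]] 517.7057532665315
{'t': 0.1, 'joints': array([ 1.17838722e+00,  4.91459539e-01,  1.55938268e+00,  5.39076119e-06,
        1.09167702e+00, -1.05584983e-01]), 'qvel': array([ 7.96070166e-04, -5.79169878e-04, -1.80909684e-03,  1.24129859e-03,
       -4.75801571e-04, -8.59628677e-05]), 'tau': array([ 2.62945607e-03, -6.13623691e+01, -2.58606434e+01,  6.93926169e-02,
        4.70393489e-02, -2.72780659e-05]), 'eef_pos': array([176.71265765, 599.30105273, 233.14686721]), 'tcp_rot': array([-3.14067172e+00, -1.02407559e-04,  2.85476600e+00]), 'ft_force': array([ 0.24953556,  0.38939793, -0.55906914]), 'moment': array([-0.01022401,  0.00425708, -0.01440312]), 'grip_force': 0.0, 'opening': 0.9973651250902302}
```

View pics/scene0.png

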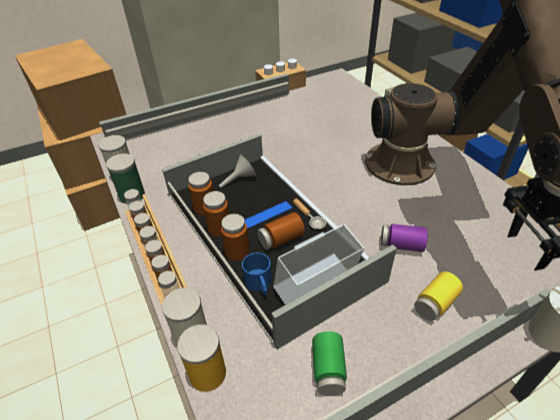

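View pics/top0.png

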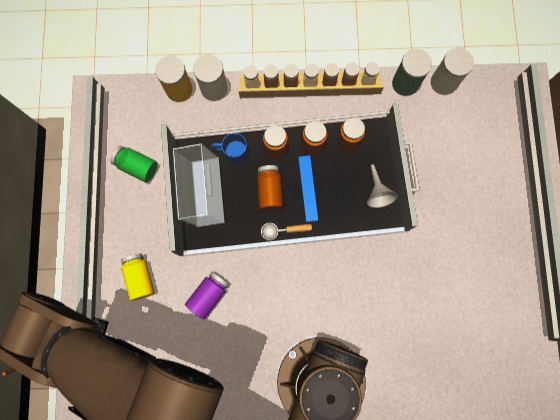

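The scene view shows the amber jar lying at (283,231) with the strip beside it. In the top view (image right is −y, up is +x) the lying jar is at (270,187) with its cap up, and the strip is at (308,188).

Could be mistaken for it in the top view:
- green jar (135,163)
- yellow jar (137,277)
- purple jar (207,296)
- standing amber jars (275,138), (315,133), (352,130)

I choose the lying amber jar at (270,187) and will check it in a crop.

```bash
cat > m.py <<'E'
from h import *
def measure(c=None,tag=None):
    c=c or read_camera('top'); W=pts(c); hsv=cv2.cvtColor(c['color'],cv2.COLOR_RGB2HSV); H,S,V=[hsv[...,i] for i in range(3)]
    out={}
    roi=np.zeros(H.shape,bool); roi[150:226,232:345]=True
    for n,m in(('strip',(abs(H.astype(int)-107)<12)&(S>150)&(V>90)&roi),('jar',((H<16)&(S>130)&(V>50)&roi))):
        m=m.astype(np.uint8); k,l,s,_=cv2.connectedComponentsWithStats(m); i=1+np.argmax(s[1:,4]); m=l==i
        v,u=np.nonzero(m); E=c['extrinsics']; zp=16 if n=='strip' else 55
        d=np.stack([(u-c['cx'])/c['fx'],-(v-c['cy'])/c['fy'],-np.ones(len(u))],1)@E[:3,:3].T
        o=E[:3,3]; X=o+d*((14 if n=='strip' else 50)-o[2])[...,None]/d[:,2:] if 0 else o+d*(((14 if n=='strip' else 50)-o[2])/d[:,2:])
        r=cv2.minAreaRect(X[:,:2].astype(np.float32)); b=cv2.boxPoints(r)
        e=[b[1]-b[0],b[2]-b[1]]; e=max(e,key=np.linalg.norm); 
        if e[0]<0:e=-e
        out[n]=(np.array(r[0]),np.arctan2(e[1],e[0])); print(n,len(u),np.round(r[0],1),np.round(r[1],1),'ang',round(float(out[n][1]),3), 'px',s[i].tolist())
        if n=='jar':
            P=W[m]; P=P[(P[:,2]>60)]; print(' depth mean xy',np.nanmean(P,0).round(1),'top z',np.nanpercentile(P[:,2],98).round(1))
            t=P[P[:,2]>np.nanpercentile(P[:,2],98)-4]; print(' crest',np.nanmedian(t,0).round(1), 'x ext',np.nanpercentile(P[:,0],[1,99]).round(1))
    (sc,sa),(jc,_)=out['strip'],out['jar']; R=np.array([[np.cos(sa),np.sin(sa)],[-np.sin(sa),np.cos(sa)]]); print('jar in strip',(R@(jc-sc)).round(1))
    return c,W
if __name__=='__main__':
    c,W=measure()
    im=cv2.cvtColor(c['color'],cv2.COLOR_RGB2BGR)[110:250,160:420]; cv2.imwrite('pics/crop1.png',cv2.resize(im,None,fx=3,fy=3,interpolation=cv2.INTER_CUBIC))
    for n,(u,v) in dict(ja=(275,131),jb=(315,126),jc=(352,123),cup=(234,145),spoon=(270,231),handle=(305,228),bin=(195,165),binr=(215,200),funnel=(380,195),rail=(280,118),cap=(270,169)).items(): print(n,W[v,u].round(0))
E
python3 m.py
```

```text
strip 822 [560.5  16.9] [203.1  37.2] ang 0.083 px [298, 155, 20, 67, 822]
jar 908 [549.2 131.4] [116.9  70.9] ang 0.043 px [257, 170, 26, 40, 908]
 depth mean xy [543.4 131.   78.7] top z 90.4
 crest [545.5 131.3  88. ] x ext [493.9 598.2]
jar in strip [ -1.9 115.1]
ja [697. 110. 138.]
jb [709.  -3. 136.]
jc [ 716. -107.  135.]
cup [698. 236.  21.]
spoon [432. 133.  15.]
handle [436.  30.  34.]
bin [638. 354.  21.]
binr [512. 284. 101.]
funnel [ 530. -196.   24.]
rail [788.  94.   1.]
cap [604. 128.  79.]
```

View pics/crop1.png

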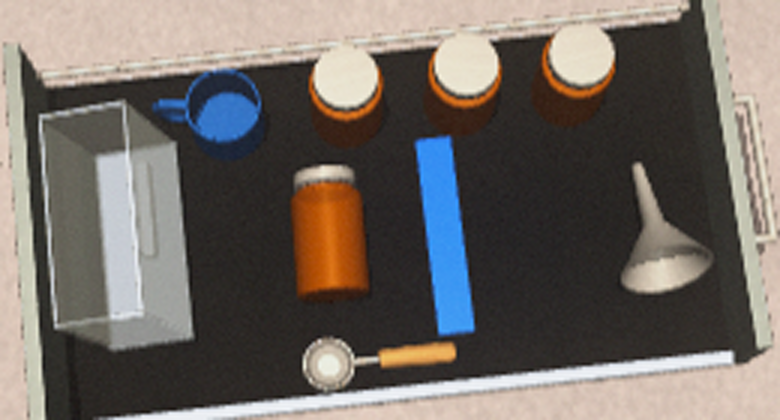

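The crop confirms it: amber jar on its side with the cap up, barrel about (330,240) in the crop, strip about (447,235). The jar's barrel centre is near world (546,131) and it has to roll about 115 mm toward −y. I'll move above it with the fingers spread along its axis.

Call:
arm_command(
  deltas=[
    {"dx": 0.0, "dy": 0.0, "dz": 0.01, "yaw": -4},
    {"dx": 0.01, "dy": -0.01, "dz": 0.01, "yaw": -4},
    {"dx": 0.02, "dy": -0.02, "dz": 0, "yaw": -4},
    {"dx": 0.02, "dy": -0.025, "dz": 0, "yaw": -4},
    {"dx": 0.02, "dy": -0.025, "dz": 0, "yaw": -4},
    {"dx": 0.02, "dy": -0.025, "dz": 0, "yaw": -4},
    {"dx": 0.02, "dy": -0.025, "dz": 0, "yaw": -4},
    {"dx": 0.02, "dy": -0.025, "dz": 0, "yaw": -4},
    {"dx": 0.02, "dy": -0.025, "dz": 0, "yaw": -4},
    {"dx": 0.02, "dy": -0.025, "dz": 0, "yaw": -4},
    {"dx": 0.02, "dy": -0.025, "dz": 0, "yaw": -4},
    {"dx": 0.02, "dy": -0.025, "dz": 0, "yaw": -4},
    {"dx": 0.02, "dy": -0.025, "dz": 0, "yaw": -4},
    {"dx": 0.02, "dy": -0.025, "dz": 0, "yaw": -4},
    {"dx": 0.02, "dy": -0.025, "dz": 0, "yaw": -4},
    {"dx": 0.02, "dy": -0.025, "dz": 0, "yaw": -4},
    {"dx": 0.02, "dy": -0.025, "dz": 0, "yaw": -4},
    {"dx": 0.02, "dy": -0.025, "dz": 0, "yaw": -3},
    {"dx": 0.02, "dy": -0.025, "dz": 0},
    {"dx": 0.015, "dy": -0.02, "dz": 0},
  ],
  gripper=0.06,
)

```text
$.deltas[18]: bad value
```

Call:
arm_command(
  deltas=[
    {"dx": 0.0, "dy": 0.0, "dz": 0.01, "yaw": -4},
    {"dx": 0.01, "dy": -0.01, "dz": 0.01, "yaw": -4},
    {"dx": 0.02, "dy": -0.02, "dz": 0, "yaw": -4},
    {"dx": 0.02, "dy": -0.025, "dz": 0, "yaw": -4},
    {"dx": 0.02, "dy": -0.025, "dz": 0, "yaw": -4},
    {"dx": 0.02, "dy": -0.025, "dz": 0, "yaw": -4},
    {"dx": 0.02, "dy": -0.025, "dz": 0, "yaw": -4},
    {"dx": 0.02, "dy": -0.025, "dz": 0, "yaw": -4},
    {"dx": 0.02, "dy": -0.025, "dz": 0, "yaw": -4},
    {"dx": 0.02, "dy": -0.025, "dz": 0, "yaw": -4},
    {"dx": 0.02, "dy": -0.025, "dz": 0, "yaw": -4},
    {"dx": 0.02, "dy": -0.025, "dz": 0, "yaw": -4},
    {"dx": 0.02, "dy": -0.025, "dz": 0, "yaw": -4},
    {"dx": 0.02, "dy": -0.025, "dz": 0, "yaw": -4},
    {"dx": 0.02, "dy": -0.025, "dz": 0, "yaw": -4},
    {"dx": 0.02, "dy": -0.025, "dz": 0, "yaw": -4},
    {"dx": 0.02, "dy": -0.025, "dz": 0, "yaw": -4},
    {"dx": 0.02, "dy": -0.025, "dz": 0, "yaw": -3},
    {"dx": 0.02, "dy": -0.025, "dz": 0, "yaw": 0},
    {"dx": 0.015, "dy": -0.02, "dz": 0, "yaw": 0},
  ],
  gripper=0.06,
)

```text
t: 2.15
eef_pos: [542.7, 148.0, 253.4]
tcp_rot: [-3.141, 0.0, 1.615]
ft_force: [0.2, 0.0, -0.1]
opening: 0.629
grip_force: 0.0
```

Call:
arm_command(
  deltas=[
    {"dx": 0.004, "dy": -0.005, "dz": -0.02, "yaw": 0},
    {"dx": 0, "dy": 0, "dz": -0.03, "yaw": 0},
    {"dx": 0, "dy": 0, "dz": -0.03, "yaw": 0},
    {"dx": 0, "dy": 0, "dz": -0.03, "yaw": 0},
    {"dx": 0, "dy": 0, "dz": -0.02, "yaw": 0},
    {"dx": 0, "dy": 0, "dz": -0.01, "yaw": 0},
    {"dx": 0, "dy": 0, "dz": -0.003, "yaw": 0},
    {"dx": 0, "dy": 0, "dz": 0, "yaw": 0},
    {"dx": 0, "dy": 0, "dz": -0.001, "yaw": 0},
    {"dx": 0, "dy": 0, "dz": -0.001, "yaw": 0},
    {"dx": 0, "dy": 0, "dz": 0, "yaw": 0},
  ],
)

```text
t: 3.25
eef_pos: [545.9, 144.5, 109.2]
tcp_rot: [3.141, -0.0, 1.616]
ft_force: [0.3, 0.7, -0.2]
opening: 0.631
grip_force: 0.0
```

Call:
arm_command(
  deltas=[
    {"dx": 0, "dy": 0, "dz": -0.002, "yaw": 0},
    {"dx": 0, "dy": 0, "dz": -0.001, "yaw": 0},
    {"dx": 0, "dy": 0, "dz": -0.001, "yaw": 0},
    {"dx": 0, "dy": 0, "dz": -0.001, "yaw": 0},
    {"dx": 0, "dy": 0, "dz": 0, "yaw": 0},
  ],
)

```text
t: 3.75
eef_pos: [545.9, 144.7, 104.8]
tcp_rot: [3.141, -0.0, 1.616]
ft_force: [-4.3, 0.2, 14.1]
opening: 0.632
grip_force: 7.0
```

Call:
arm_command(
  deltas=[
    {"dx": 0, "dy": -0.002, "dz": 0, "yaw": 0},
    {"dx": 0, "dy": -0.004, "dz": 0, "yaw": 0},
    {"dx": 0, "dy": -0.004, "dz": 0, "yaw": 0},
    {"dx": 0.001, "dy": -0.004, "dz": 0, "yaw": 0},
    {"dx": 0, "dy": -0.004, "dz": 0, "yaw": 0},
    {"dx": 0, "dy": -0.004, "dz": 0, "yaw": 0},
    {"dx": 0, "dy": -0.004, "dz": 0, "yaw": 0},
    {"dx": 0, "dy": -0.004, "dz": 0, "yaw": 0},
    {"dx": 0.001, "dy": -0.004, "dz": 0, "yaw": 0},
    {"dx": 0, "dy": -0.004, "dz": 0, "yaw": 0},
    {"dx": 0, "dy": -0.004, "dz": 0, "yaw": 0},
    {"dx": 0, "dy": -0.002, "dz": 0, "yaw": 0},
    {"dx": 0, "dy": -0.001, "dz": 0, "yaw": 0},
    {"dx": 0, "dy": 0, "dz": 0, "yaw": 0},
    {"dx": 0, "dy": 0, "dz": 0, "yaw": 0},
  ],
)

```text
t: 5.25
eef_pos: [548.4, 99.5, 105.0]
tcp_rot: [3.139, -0.0, 1.616]
ft_force: [-1.5, -1.0, 14.7]
opening: 0.626
grip_force: 7.4
```

```bash
python3 - <<'E'
from h import *
a=read_camera('top');b=read_camera('wrist')
cv2.imwrite('pics/s1.png',cv2.cvtColor(np.hstack([a['color'][100:280,160:420],b['color'][::2,::2][15:195]]),cv2.COLOR_RGB2BGR))
E
```

```text
(no output)
```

View pics/s1.png

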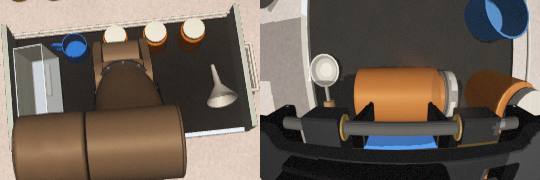

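The wrist view shows the jar square under the two fingers (about (405,90)) and not skewed. The top view is blocked by the arm. Next: lift, step back and stroke again.

Call:
arm_command(
  deltas=[
    {"dx": 0, "dy": 0, "dz": 0.005, "yaw": 0},
    {"dx": 0, "dy": 0, "dz": 0.005, "yaw": 0},
    {"dx": 0, "dy": 0.012, "dz": 0, "yaw": 0},
    {"dx": 0, "dy": 0.011, "dz": 0, "yaw": 0},
    {"dx": 0, "dy": 0, "dz": -0.005, "yaw": 0},
    {"dx": 0, "dy": 0, "dz": -0.003, "yaw": 0},
    {"dx": 0, "dy": 0, "dz": -0.001, "yaw": 0},
    {"dx": 0, "dy": 0, "dz": -0.001, "yaw": 0},
    {"dx": 0, "dy": 0, "dz": 0, "yaw": 0},
  ],
)

```text
t: 6.25
eef_pos: [547.7, 122.5, 104.6]
tcp_rot: [3.141, -0.0, 1.616]
ft_force: [-5.5, 0.3, 17.9]
opening: 0.633
grip_force: 8.8
```

Call:
arm_command(
  deltas=[
    {"dx": 0, "dy": -0.002, "dz": 0, "yaw": 0},
    {"dx": 0, "dy": -0.004, "dz": 0, "yaw": 0},
    {"dx": 0, "dy": -0.004, "dz": 0, "yaw": 0},
    {"dx": 0.001, "dy": -0.004, "dz": 0, "yaw": 0},
    {"dx": 0, "dy": -0.004, "dz": 0, "yaw": 0},
    {"dx": 0, "dy": -0.004, "dz": 0, "yaw": 0},
    {"dx": 0, "dy": -0.004, "dz": 0, "yaw": 0},
    {"dx": 0, "dy": -0.004, "dz": 0, "yaw": 0},
    {"dx": 0.001, "dy": -0.004, "dz": 0, "yaw": 0},
    {"dx": 0, "dy": -0.004, "dz": 0, "yaw": 0},
    {"dx": 0, "dy": -0.004, "dz": 0, "yaw": 0},
    {"dx": 0, "dy": -0.002, "dz": 0, "yaw": 0},
    {"dx": 0, "dy": -0.001, "dz": 0, "yaw": 0},
    {"dx": 0, "dy": 0, "dz": 0, "yaw": 0},
    {"dx": 0, "dy": 0, "dz": 0, "yaw": 0},
  ],
)

```text
t: 7.75
eef_pos: [550.2, 77.2, 104.9]
tcp_rot: [3.14, 0.0, 1.616]
ft_force: [-3.2, -1.7, 20.3]
opening: 0.63
grip_force: 9.9
```

Call:
arm_command(
  deltas=[
    {"dx": 0, "dy": 0, "dz": 0.005, "yaw": 0},
    {"dx": 0, "dy": 0, "dz": 0.005, "yaw": 0},
    {"dx": 0, "dy": 0.012, "dz": 0.02, "yaw": 0},
    {"dx": 0, "dy": 0.01, "dz": 0.025, "yaw": 0},
    {"dx": 0, "dy": 0, "dz": 0.025, "yaw": 0},
    {"dx": 0, "dy": 0, "dz": 0.02, "yaw": 0},
    {"dx": 0, "dy": 0, "dz": 0, "yaw": 0},
  ],
)

```text
t: 8.45
eef_pos: [550.6, 99.6, 205.9]
tcp_rot: [3.138, -0.0, 1.616]
ft_force: [1.1, 0.5, -0.0]
opening: 0.633
grip_force: 0.0
```

```bash
python3 - <<'E'
from h import *
b=read_camera('wrist'); print(b['fx'],b['cx'],b['cy'],b['extrinsics'].round(2).tolist()); save(b,'w2'); np.save('w2.npy',b,allow_pickle=True)
E
```

```text
325.19226210127806 280.7965939712147 209.08312823217372 [[1.0, -0.04, -0.01, 547.68], [0.05, 0.97, 0.24, 166.59], [0.0, -0.24, 0.97, 356.5], [0.0, 0.0, 0.0, 1.0]]
```

View pics/w2.png

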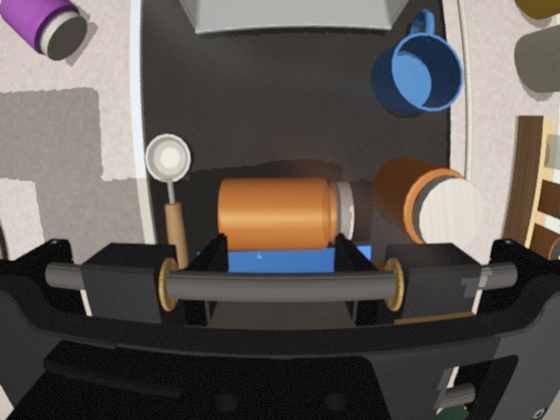

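The wrist view shows the jar barrel at (219–328, 178–249), lying parallel to the strip whose near edge is visible at row about 260. I'll measure it from wrist depth.

```bash
cat > w.py <<'E'
from h import *
def wm(b):
    z=b['range_z'].astype(float);h,w=z.shape;u,v=np.meshgrid(np.arange(w),np.arange(h))
    x=(u-b['cx'])/b['fx'];y=(v-b['cy'])/b['fy'];r=np.hypot(x,y)+1e-9;k=np.tan(r)/r
    P=np.stack([x*k*z,-y*k*z,-z,np.ones_like(z)],-1)@b['extrinsics'].T
    hsv=cv2.cvtColor(b['color'],cv2.COLOR_RGB2HSV);H,S,V=[hsv[...,i].astype(int) for i in range(3)]
    m=((H<16)&(S>120)&(V>80)&(z>0)&(P[...,2]>40)&(P[...,2]<95)).astype(np.uint8);m[:,345:]=0
    m=cv2.morphologyEx(m,cv2.MORPH_OPEN,np.ones((7,7)));k_,l,s,_=cv2.connectedComponentsWithStats(m);m=l==1+np.argmax(s[1:,4])
    Q=P[m][:,:3];print('top z',np.percentile(Q[:,2],99).round(1),'x',np.percentile(Q[:,0],[1,99]).round(1))
    # cylinder fit: r=36, axis height zc, y = y0 + a (x-x0)
    from scipy.optimize import least_squares
    x0=(Q[:,0].min()+Q[:,0].max())/2-5
    f=lambda p:np.hypot((Q[:,1]-p[0]-p[1]*(Q[:,0]-x0))*np.cos(p[1]),Q[:,2]-p[2])-36
    R=least_squares(f,[Q[:,1].mean(),.05,50],loss='soft_l1');print('y0,slope,zc',R.x.round(3),'at x',x0.round(1),'rms',np.std(R.fun).round(2))
    t=(abs(H-107)<12)&(S>150)&(V>80)&(z>0)&(P[...,2]<25)&(P[...,2]>0);t[:235]=0
    T=P[t][:,:3]
    if len(T)>50:
        ex=[]
        for a in range(480,640,8):
            q=T[(T[:,0]>=a)&(T[:,0]<a+8),1]
            if len(q)>8: ex.append((a,q.min().round(0),q.max().round(0)))
        print('strip (x,ymin,ymax)',ex)
E
python3 - <<'E'
from w import *
wm(np.load('w2.npy',allow_pickle=True).item())
E
```

```text
top z 86.1 x [497.7 600.5]
y0,slope,zc [8.5385e+01 5.6000e-02 4.9099e+01] at x 544.3 rms 1.75
strip (x,ymin,ymax) [(488, np.float64(5.0), np.float64(29.0)), (496, np.float64(5.0), np.float64(30.0)), (504, np.float64(5.0), np.float64(30.0)), (512, np.float64(6.0), np.float64(30.0)), (520, np.float64(6.0), np.float64(31.0)), (528, np.float64(7.0), np.float64(31.0)), (536, np.float64(7.0), np.float64(32.0)), (544, np.float64(7.0), np.float64(32.0)), (552, np.float64(7.0), np.float64(32.0)), (560, np.float64(7.0), np.float64(33.0)), (568, np.float64(7.0), np.float64(33.0)), (576, np.float64(7.0), np.float64(34.0)), (584, np.float64(8.0), np.float64(35.0)), (592, np.float64(9.0), np.float64(35.0)), (600, np.float64(9.0), np.float64(37.0)), (608, np.float64(10.0), np.float64(40.0))]
```

Rolling matches prediction: the jar is at y≈86 and the strip centre at ≈15. Three more strokes of 47 mm should do it. I'll do two, then re-measure.

Call:
arm_command(
  deltas=[
    {"dx": 0, "dy": 0, "dz": -0.03, "yaw": 0},
    {"dx": 0, "dy": 0, "dz": -0.03, "yaw": 0},
    {"dx": 0, "dy": 0, "dz": -0.02, "yaw": 0},
    {"dx": 0, "dy": 0, "dz": -0.01, "yaw": 0},
    {"dx": 0, "dy": 0, "dz": -0.005, "yaw": 0},
    {"dx": 0, "dy": 0, "dz": -0.003, "yaw": 0},
    {"dx": 0, "dy": 0, "dz": -0.001, "yaw": 0},
    {"dx": 0, "dy": 0, "dz": -0.001, "yaw": 0},
    {"dx": 0, "dy": 0, "dz": 0, "yaw": 0},
  ],
)

```text
t: 9.4
eef_pos: [549.9, 99.6, 104.9]
tcp_rot: [3.14, -0.0, 1.616]
ft_force: [-2.3, 0.0, 7.3]
opening: 0.63
grip_force: 3.5
```

Call:
arm_command(
  deltas=[
    {"dx": 0, "dy": -0.002, "dz": 0, "yaw": 0},
    {"dx": 0, "dy": -0.004, "dz": 0, "yaw": 0},
    {"dx": 0, "dy": -0.004, "dz": 0, "yaw": 0},
    {"dx": 0.001, "dy": -0.004, "dz": 0, "yaw": 0},
    {"dx": 0, "dy": -0.004, "dz": 0, "yaw": 0},
    {"dx": 0, "dy": -0.004, "dz": 0, "yaw": 0},
    {"dx": 0, "dy": -0.004, "dz": 0, "yaw": 0},
    {"dx": 0, "dy": -0.004, "dz": 0, "yaw": 0},
    {"dx": 0.001, "dy": -0.004, "dz": 0, "yaw": 0},
    {"dx": 0, "dy": -0.004, "dz": 0, "yaw": 0},
    {"dx": 0, "dy": -0.004, "dz": 0, "yaw": 0},
    {"dx": 0, "dy": -0.003, "dz": 0, "yaw": 0},
    {"dx": 0, "dy": -0.002, "dz": 0, "yaw": 0},
    {"dx": 0, "dy": 0, "dz": 0, "yaw": 0},
    {"dx": 0, "dy": 0, "dz": 0, "yaw": 0},
  ],
)

```text
t: 10.9
eef_pos: [552.5, 52.4, 105.1]
tcp_rot: [3.139, 0.0, 1.615]
ft_force: [-1.0, 0.5, 6.4]
opening: 0.633
grip_force: 3.6
```

Call:
arm_command(
  deltas=[
    {"dx": 0, "dy": 0, "dz": 0.005, "yaw": 0},
    {"dx": 0, "dy": 0, "dz": 0.005, "yaw": 0},
    {"dx": 0, "dy": 0.012, "dz": 0, "yaw": 0},
    {"dx": 0, "dy": 0.012, "dz": 0, "yaw": 0},
    {"dx": 0, "dy": 0, "dz": -0.005, "yaw": 0},
    {"dx": 0, "dy": 0, "dz": -0.003, "yaw": 0},
    {"dx": 0, "dy": 0, "dz": -0.001, "yaw": 0},
    {"dx": 0, "dy": 0, "dz": -0.001, "yaw": 0},
    {"dx": 0, "dy": 0, "dz": 0, "yaw": 0},
  ],
)

```text
t: 11.8
eef_pos: [551.8, 76.4, 104.5]
tcp_rot: [3.141, -0.0, 1.616]
ft_force: [-5.1, 0.8, 16.8]
opening: 0.633
grip_force: 8.5
```

Call:
arm_command(
  deltas=[
    {"dx": 0, "dy": -0.002, "dz": 0, "yaw": 0},
    {"dx": 0, "dy": -0.004, "dz": 0, "yaw": 0},
    {"dx": 0, "dy": -0.004, "dz": 0, "yaw": 0},
    {"dx": 0.001, "dy": -0.004, "dz": 0, "yaw": 0},
    {"dx": 0, "dy": -0.004, "dz": 0, "yaw": 0},
    {"dx": 0, "dy": -0.004, "dz": 0, "yaw": 0},
    {"dx": 0, "dy": -0.004, "dz": 0, "yaw": 0},
    {"dx": 0, "dy": -0.004, "dz": 0, "yaw": 0},
    {"dx": 0.001, "dy": -0.004, "dz": 0, "yaw": 0},
    {"dx": 0, "dy": -0.004, "dz": 0, "yaw": 0},
    {"dx": 0, "dy": -0.004, "dz": 0, "yaw": 0},
    {"dx": 0, "dy": -0.003, "dz": 0, "yaw": 0},
    {"dx": 0, "dy": -0.002, "dz": 0, "yaw": 0},
    {"dx": 0, "dy": 0, "dz": 0, "yaw": 0},
    {"dx": 0, "dy": 0, "dz": 0, "yaw": 0},
  ],
)

```text
t: 13.3
eef_pos: [554.4, 29.1, 104.9]
tcp_rot: [3.14, 0.0, 1.616]
ft_force: [-2.9, -0.3, 20.0]
opening: 0.63
grip_force: 9.6
```

Call:
arm_command(
  deltas=[
    {"dx": 0, "dy": 0, "dz": 0.005, "yaw": 0},
    {"dx": 0, "dy": 0, "dz": 0.005, "yaw": 0},
    {"dx": 0, "dy": 0.012, "dz": 0.02, "yaw": 0},
    {"dx": 0, "dy": 0.012, "dz": 0.025, "yaw": 0},
    {"dx": 0, "dy": 0, "dz": 0.025, "yaw": 0},
    {"dx": 0, "dy": 0, "dz": 0.02, "yaw": 0},
    {"dx": 0, "dy": 0, "dz": 0, "yaw": 0},
  ],
)

```text
t: 14.0
eef_pos: [554.6, 53.5, 205.9]
tcp_rot: [3.138, 0.0, 1.616]
ft_force: [-0.6, -1.1, -0.1]
opening: 0.631
grip_force: 0.0
```

```bash
python3 - <<'E'
from w import *
b=read_camera('wrist'); save(b,'w3'); wm(b)
E
```

```text
top z 86.4 x [500.8 602.9]
y0,slope,zc [37.766  0.056 49.173] at x 546.9 rms 1.57
strip (x,ymin,ymax) [(480, np.float64(-2.0), np.float64(3.0))]
```

Jar is at y≈38; the final stroke is 46 mm (jar 23 mm).

Call:
arm_command(
  deltas=[
    {"dx": 0, "dy": 0, "dz": -0.03, "yaw": 0},
    {"dx": 0, "dy": 0, "dz": -0.03, "yaw": 0},
    {"dx": 0, "dy": 0, "dz": -0.02, "yaw": 0},
    {"dx": 0, "dy": 0, "dz": -0.01, "yaw": 0},
    {"dx": 0, "dy": 0, "dz": -0.005, "yaw": 0},
    {"dx": 0, "dy": 0, "dz": -0.003, "yaw": 0},
    {"dx": 0, "dy": 0, "dz": -0.001, "yaw": 0},
    {"dx": 0, "dy": 0, "dz": -0.001, "yaw": 0},
    {"dx": 0, "dy": 0, "dz": 0, "yaw": 0},
  ],
)

```text
t: 14.95
eef_pos: [554.0, 53.5, 104.8]
tcp_rot: [3.14, 0.0, 1.616]
ft_force: [-2.7, -0.7, 5.4]
opening: 0.629
grip_force: 2.9
```

Call:
arm_command(
  deltas=[
    {"dx": 0, "dy": -0.002, "dz": 0, "yaw": 0},
    {"dx": 0, "dy": -0.004, "dz": 0, "yaw": 0},
    {"dx": 0, "dy": -0.004, "dz": 0, "yaw": 0},
    {"dx": 0.001, "dy": -0.004, "dz": 0, "yaw": 0},
    {"dx": 0, "dy": -0.004, "dz": 0, "yaw": 0},
    {"dx": 0, "dy": -0.004, "dz": 0, "yaw": 0},
    {"dx": 0, "dy": -0.004, "dz": 0, "yaw": 0},
    {"dx": 0, "dy": -0.004, "dz": 0, "yaw": 0},
    {"dx": 0.001, "dy": -0.004, "dz": 0, "yaw": 0},
    {"dx": 0, "dy": -0.004, "dz": 0, "yaw": 0},
    {"dx": 0, "dy": -0.003, "dz": 0, "yaw": 0},
    {"dx": 0, "dy": -0.003, "dz": 0, "yaw": 0},
    {"dx": 0, "dy": -0.002, "dz": 0, "yaw": 0},
    {"dx": 0, "dy": 0, "dz": 0, "yaw": 0},
    {"dx": 0, "dy": 0, "dz": 0, "yaw": 0},
    {"dx": 0, "dy": 0, "dz": 0, "yaw": 0},
  ],
)

```text
t: 16.55
eef_pos: [556.5, 7.4, 105.2]
tcp_rot: [3.139, 0.0, 1.616]
ft_force: [-1.5, 0.1, 7.7]
opening: 0.63
grip_force: 4.0
```

Call:
arm_command(
  deltas=[
    {"dx": 0, "dy": 0, "dz": 0.005, "yaw": 0},
    {"dx": 0, "dy": 0, "dz": 0.01, "yaw": 0},
    {"dx": 0, "dy": 0, "dz": 0.025, "yaw": 0},
    {"dx": 0, "dy": 0, "dz": 0.035, "yaw": 0},
    {"dx": 0, "dy": 0, "dz": 0.04, "yaw": 0},
    {"dx": 0, "dy": 0.02, "dz": 0.03, "yaw": 0},
    {"dx": -0.01, "dy": 0.03, "dz": 0, "yaw": 0},
    {"dx": -0.02, "dy": 0.035, "dz": 0, "yaw": 0},
    {"dx": -0.02, "dy": 0.035, "dz": 0, "yaw": 0},
    {"dx": -0.02, "dy": 0.035, "dz": 0, "yaw": 0},
    {"dx": -0.02, "dy": 0.035, "dz": 0, "yaw": 0},
    {"dx": -0.02, "dy": 0.035, "dz": 0, "yaw": 0},
    {"dx": -0.02, "dy": 0.035, "dz": 0, "yaw": 0},
    {"dx": -0.02, "dy": 0.035, "dz": 0, "yaw": 0},
    {"dx": -0.02, "dy": 0.035, "dz": 0, "yaw": 0},
    {"dx": -0.02, "dy": 0.035, "dz": 0, "yaw": 0},
    {"dx": -0.02, "dy": 0.035, "dz": 0, "yaw": 0},
    {"dx": -0.01, "dy": 0.02, "dz": 0, "yaw": 0},
    {"dx": 0, "dy": 0, "dz": 0, "yaw": 0},
    {"dx": 0, "dy": 0, "dz": 0, "yaw": 0},
  ],
)

```text
t: 18.55
eef_pos: [335.6, 427.3, 249.1]
tcp_rot: [3.141, -0.0, 1.617]
ft_force: [-0.2, -1.0, -0.5]
opening: 0.633
grip_force: 0.0
```

```bash
python3 - <<'E'
from m import *
c,W=measure(); im=cv2.cvtColor(c['color'],cv2.COLOR_RGB2BGR)[90:270,150:430]; cv2.imwrite('pics/end.png',cv2.resize(im,None,fx=2.5,fy=2.5))
W0=np.load('top0.npy')
for n,(u,v) in dict(ja=(275,131),jb=(315,126),jc=(352,123),cup=(234,145),spoon=(270,231),funnel=(380,195)).items(): print(n,(W-W0)[v,u].round(0))
E
```

```text
strip 174 [480.2  10. ] [35.6 42.2] ang -0.026 px [305, 207, 13, 15, 174]
jar 926 [555.8  14.8] [117.8  71.6] ang 0.056 px [296, 167, 27, 40, 926]
 depth mean xy [550.4  16.1  78.9] top z 90.4
 crest [546.4  15.9  87.8] x ext [500.9 605.7]
jar in strip [75.4  6.7]
ja [-2. -0.  5.]
jb [ 1. -0. -3.]
jc [-1.  0.  2.]
cup [-0. -0.  0.]
spoon [-0. -0.  2.]
funnel [-0.  0.  1.]
```

View pics/end.png

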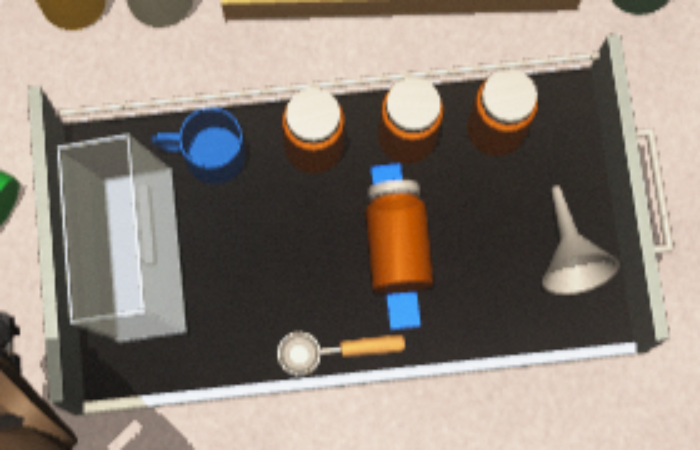

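The jar lies centred on the strip at about (399,240) in the crop, lined up with it and with nothing else moved. It is at y≈15.5 against a strip line of ≈16, and the hand is clear.

```bash
python3 -c "from cell import job_done; print(job_done())"
```

```text
the job is handed in; nothing more can be done
None
```

I rolled the amber jar onto the blue strip in five strokes along its top and handed the job in at about 18.6 s. It ended within about 1 mm of the strip's centre line and within 0.03 rad of parallel, with the other items unmoved and the hand clear.

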